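Index the valve-test turntable to its next station and lock it

ROBOT

A 6-joint arm with a two-finger parallel gripper is mounted at the origin on the work surface. World frame = base frame: x ahead of the robot, y to its left, z up, the work surface at z = 0. Lengths are in m, angles in degrees, forces in N, time in s.
With the tool pointing down it reaches from about 0.4 to 0.825 m from the base axis. Payload 7 kg.
Tool frame: the origin (TCP) lies on the front face of the gripper's body, between the roots of the fingers; the fingertips stand 66 mm ahead of it and the grasp point (between the pads) lies 47 mm ahead of it; z points along the fingers, y is the line along which they close (so a half turn about z gives the same grasp; the last joint's range is limited). The gripper opens to 88 mm and grips with 3 to 60 N. Pads are 19 mm wide; open, the fingers measure 130 mm over their backs; the gripper's body (78 mm by 193 mm) begins 47 mm behind the grasp point.
Start: joints at [-46.862, 20.546, 0.682, 0, -70.136, -16.507], TCP at [0.303, -0.603, 0.292] pointing down, gripper open.
Joint ranges: [-176.03, 176.03], [-82.01, 121.73], [-58.28, 71.71], [-173.87, 95.51], [-174.79, -0.11], [-173.66, 173.66]. Speed limits (degrees/s): [136.94, 136.94, 172.46, 180, 180, 180].

INTERFACE

Orientations are given as [roll, pitch, yaw] about the fixed x, y, z axes, in that order (R = Rz(yaw) Ry(pitch) Rx(roll)).
In Python, from plant import ctrl gives the robot as it stands.
- The arm moves only by the tool send_rows, never from a script. Its argument "deltas" is a list of rows, each a list of 2 entries, a list of its own where there are three numbers: the shift along the tool's x, y, z each as a share of 800 mm, from -1 to 1, then the turn about the tool's z as a share of 90 degrees, from -1 to 1. A call has exactly 5 rows; each row is the pose to reach, as a shift and turn from the pose commanded when the call began, along the tool's axes at that moment; what a row does not reach only later rows make up. A row lasts 1/12 s, in which the tool goes at most 41.7 mm and 7.16 degrees, less where a joint would pass 70% of its speed; a pose out of reach is approached as far as the arm can. A call with a number of a shift or a turn outside -1 to 1 is refused whole. A call with a gripper value outside its range is refused whole. "gripper" is the opening, from 0 (shut) to 1 (fully open), set as the call begins (left out, the last holds). The fingers move at their own pace and stop on an object; the grip force is fixed at half the most. Time passes only in rows, so rows that repeat a pose let the fingers close, or fill a call up. It gives the time, the measured TCP pose, the force, the opening and the grip force at its end, in the units of the state.
- ctrl.get_obs(): the state, without advancing time (a new reading comes with each control period).
- ctrl.snapshot(name): name is "scene" or "top"; returns a dict with "color" (480x640x3 uint8, red, green, blue), "vertical_fov" (degrees; the focal length in pixels is half the picture's height over the tangent of half this angle, whatever the lens; pixels are square), "cx", "cy" (the principal point, pixels), "k1" (the pictures are not rectified: a ray, as slopes to the right and down, at radius r is drawn at 1 + k1 r^2 times it, then the intrinsics apply), "rvec" (rotation vector, rad) and "tvec" (3), from world to camera coordinates, as OpenCV has them. Camera axes: x right, y down, z forward; pixel columns grow to the right and rows downward; lengths in m; the calibration is good to about 2 mm. A picture is of the moment at which its call begins. There is no depth.
- ctrl.close_job(): hands the job in; it is judged then, once.
Trained networks look in a picture, given as the dict that the camera call returned (one of the last four; its "shot" number tells which), for a name from the list of things; names that differ only in an ending like _2 or _b are one class to them, and where a whole thing is asked for, a point or a joint stands for the part that bears it (a point fixed in the world has none). Each returns a list of dicts, best first, with "conf" (0 to 1); they miss things now and then, are a little off and sometimes report something else, mostly with a low value. They report only what shows in the picture. A call takes as long as a camera call.
- ctrl.boxes_of(picture, thing): "xy" ([column, row] as shares, 0 to 1, of the picture: columns of its width, rows of its height, amid what is visible of it).
- ctrl.cut_out(picture, thing): "pixels" (480x640 bool, what is visible of it) and "xy" ([column, row] as shares, 0 to 1, of the picture: columns of its width, rows of its height, amid what is visible of it).
The state is a dict: "clock": time; "joint_pos": joint angles; "qvel": joint speeds; "tau": joint torques, N m; "tool_pos": TCP position; "orientation": TCP orientation; "force": force on the tool from outside, world axes, zero at the start; "moment": the same for the moment, N m; "opening": finger opening in m; "gripper_force": force on a finger pad.
Only numpy, scipy, OpenCV 4.12 (cv2) and the standard library are available. Lean on these libraries where they do the work, as an engineer would, in place of code of your own. Each camera call takes 0.05 s, during which the arm holds its last target. There are 200 camera calls.

TASK

Bring the next washing-machine valve round to the test port: push the upright handle of the turntable anticlockwise (seen from above) until the spring pawl has clicked in behind the next peg and some twenty degrees beyond, but one peg only; then push the handle back clockwise until the peg bears on the pawl, and keep it pressed there with a steady 10 newtons or so for a second. Then push the lock plunger by its knob fully home against the turntable's rim and let go of everything. Push gently, never with more than 20 newtons, and leave the screwdriver, the jar and the loose valve where they are.

Things in the scene. Friction and masses are not known exactly. Their poses are not given: they have to be found in the camera images.
- fixture: Fixed test fixture: base plate 300 x 350 x 15 mm. Origin on the turntable's vertical axis at bench level. The turntable is a disc of radius 112 mm, upper face 50 mm above the bench, with six low valves (tops 24 mm above it), one handle and six steel pegs near the rim (10 mm thick, 18 mm high, at radius 100 mm, 60 degrees apart). Bears no more than 20 N. Lock plunger at its +y, pawl at its +x side.
- carousel (a joint): Turntable angle, rad, grows anticlockwise seen from above. Starts at 0.15 to 0.4. The next peg lifts the pawl from 0.73 to 0.97 on, clicks past it by 0.97 to 1.21, and pushed back is stopped hard by the pawl near 1.047: the pawl's setting shifts this by up to 0.12 either way, to be found by feel. The peg after that would come at 1.77. Friction 2 to 3 N at the handle, up to 8 N where a peg lifts the pawl; stays where left.
- handle: Upright round rubber handle on the turntable, 18 mm thick, 75 mm high, origin at its foot on the disc's upper face, 80 mm from the axis, 145 degrees clockwise of the fixture's +x axis when the turntable is at 0. It stands rigidly on the disc, but its sleeve turns freely about its own axis.
- handle_mid (a point): Point on the handle's centre line 50 mm above the turntable's upper face (100 mm above the bench), the height to push at.
- bolt (a joint): Travel of the lock plunger, m: 0 fully drawn out, 0.025 fully home, its shoe hard on the turntable's rim. It starts between 0 and 0.005, slides with about 3 N and stays where it is left.
- knob_mid (a point): On the centre line of the plunger's upright rubber knob (20 mm thick, 60 mm high), 81 mm above the bench, 25 mm below its top. On the fixture's +y axis, 184 mm from the turntable's axis when drawn out, 159 mm when home; push it in the fixture's -y direction. Its foot is sprung and gives a millimetre or two. The plunger's track and guide rise to 55 mm above the bench.
- screwdriver: Loose screwdriver lying on the bench, to be left alone; origin under its middle.
- jar_mid (a point): Middle of a loose closed jar, 64 mm thick and 85 mm high, to be left alone.
- spare_valve_mid (a point): Middle of a loose valve, 50 x 36 x 40 mm, to be left alone.
- port (a point): Lower end of the brass test port over the turntable, 100 mm above the bench, at x 48, y 28 mm in the fixture's frame; its arm, 137 mm high, leads to a column at x 125, y 85 mm, 150 mm high. Do not run into it.

How it is judged:
By the outcome, as a careful person would: the job done as asked, in the order asked, and still so for the second after the job is handed in, with the robot touching nothing.
It also fails if it takes over 72 s, if anything falls off the work surface, if the arm or the gripper's body presses on something with over 40 N, if the wrist force passes 120 N, or if a joint passes its speed limit or range.

## Working session

There is one attempt and no reset: what is moved stays moved. The work goes in short steps, Python scripts to look and compute and a tool call to move; the robot and the scene stay as the last step left them, time stands still between calls to the robot, and variables do not carry over. Pictures are saved under pics/ and viewed, at most 10 in all, crops included, and the job is handed in when it is done.

Besides the shell and the picture viewer there is one more tool, called after "Request:" by a JSON object that holds its "op" and its "data". send_rows: Moves the arm, as the interface text tells. Shift numbers are shares of 800 mm and turn numbers shares of 90 degrees, none past 1 either way. Its arguments: {"type":"object","properties":{"deltas":{"type":"array","items":{"type":"array"}},"gripper":{"type":"number"}},"required":["deltas"]}

```bash
mkdir -p pics; ls
cat > h.py <<'E'
import numpy as np, cv2
from plant import ctrl
def K(p):
    f=240/np.tan(np.radians(p["vertical_fov"])/2)
    return np.array([[f,0,p["cx"]],[0,f,p["cy"]],[0,0,1]]),np.array([p["k1"],0,0,0,0.])
def atz(p,uv,z):
    k,d=K(p); R=cv2.Rodrigues(np.array(p["rvec"],float))[0]; t=np.array(p["tvec"],float)
    # distortion on slopes
    n=cv2.undistortPoints(np.array([[uv]],float),k,d)[0,0]
    c=-R.T@t; v=R.T@np.array([n[0],n[1],1]); return c+v*(z-c[2])/v[2]
def proj(p,X):
    k,d=K(p); return cv2.projectPoints(np.array(X,float).reshape(-1,1,3),np.array(p["rvec"],float),np.array(p["tvec"],float),k,d)[0][:,0]
E
python3 - <<'E'
from h import *
o=ctrl.get_obs(); print(o)
zs=dict(fixture=0.03,handle=.0875,knob_mid=.081,port=.1,screwdriver=.012,jar_mid=.0425,spare_valve_mid=.02,handle_mid=.1,bolt=.07,carousel=.05)
for c in("scene","top"):
    p=ctrl.snapshot(c); cv2.imwrite(f"pics/{c}.png",p["color"][:,:,::-1])
    print(c,p["vertical_fov"],p["k1"])
    for n,z in zs.items():
        try:
            for r in ctrl.cut_out(p,n)[:2]:
                uv=np.array(r["xy"])*[640,480]; print(n,round(r["conf"],2),uv.round(),int(r["pixels"].sum()),atz(p,uv,z).round(3))
        except Exception as e: print(n,e)
E
```

```text
pics
{'clock': 0.0, 'joint_pos': array([-4.68632063e+01,  2.05924699e+01,  6.31158774e-01, -1.86486057e-02,
       -7.01365726e+01, -1.65066288e+01]), 'qvel': array([ 0.00415627,  0.06608241, -0.05864128, -0.03954336, -0.01342623,
       -0.02957179]), 'tau': array([ 1.22973674e-03, -5.82723927e+01,  2.93067133e+01,  6.99730128e+00,
        6.97033349e-03, -1.65691481e-04]), 'tool_pos': array([ 0.30234485, -0.60305222,  0.29119569]), 'orientation': array([ 1.79901169e+02, -1.10057375e-02, -1.53376177e+02]), 'force': array([0.49106057, 0.40310793, 0.37445276]), 'moment': array([ 0.03123637, -0.05315786,  0.06618635]), 'gripper_force': 0.0, 'opening': 0.08756980685760214}
scene 53.386308291675824 -0.08454556848416092
fixture 0.91 [313. 251.] 12953 [0.569 0.017 0.03 ]
handle 0.63 [273. 207.] 172 [ 0.451 -0.066  0.088]
knob_mid 0.51 [372. 233.] 137 [0.58  0.166 0.081]
port 0.81 [312. 255.] 13080 [0.628 0.001 0.1  ]
port 0.18 [295. 235.] 4507 [ 0.561 -0.026  0.1  ]
screwdriver 0.7 [161. 230.] 341 [ 0.406 -0.369  0.012]
jar_mid 0.75 [169. 315.] 1019 [ 0.689 -0.349  0.042]
spare_valve_mid 0
[... 159 characters left out ...]
 0.5 [368. 240.] 247 [0.59  0.153 0.07 ]
carousel 0.62 [294. 235.] 4301 [ 0.523 -0.025  0.05 ]
carousel 0.22 [312. 251.] 12868 [0.583 0.012 0.05 ]
top 50.02391909713974 -0.08047932601029456
fixture 0.65 [312. 257.] 22773 [0.543 0.013 0.03 ]
handle 0.65 [345. 298.] 112 [ 0.45  -0.053  0.087]
knob_mid 0.72 [243. 233.] 125 [0.581 0.154 0.081]
port 0.98 [312. 258.] 22779 [0.527 0.014 0.1  ]
port 0.74 [247. 237.] 218 [0.568 0.144 0.1  ]
screwdriver 0.63 [494. 326.] 664 [ 0.401 -0.373  0.012]
jar_mid 0.74 [484. 187.] 1060 [ 0.697 -0.355  0.042]
spare_valve_mid 0.8 [117. 274.] 463 [0.503 0.431 0.02 ]
bolt 0.73 [245. 235.] 181 [0.579 0.152 0.07 ]
carousel 0.76 [327. 270.] 8774 [ 0.513 -0.017  0.05 ]
```

Run:
```python
import cv2
a=cv2.imread("pics/top.png")[150:360,190:470]; cv2.imwrite("pics/topc.png",cv2.resize(a,None,fx=2.8,fy=2.8,interpolation=2))
a=cv2.imread("pics/scene.png")[160:370,200:480]; cv2.imwrite("pics/scenec.png",cv2.resize(a,None,fx=2.8,fy=2.8,interpolation=2))
```

```text
(no output)
```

View pics/topc.png

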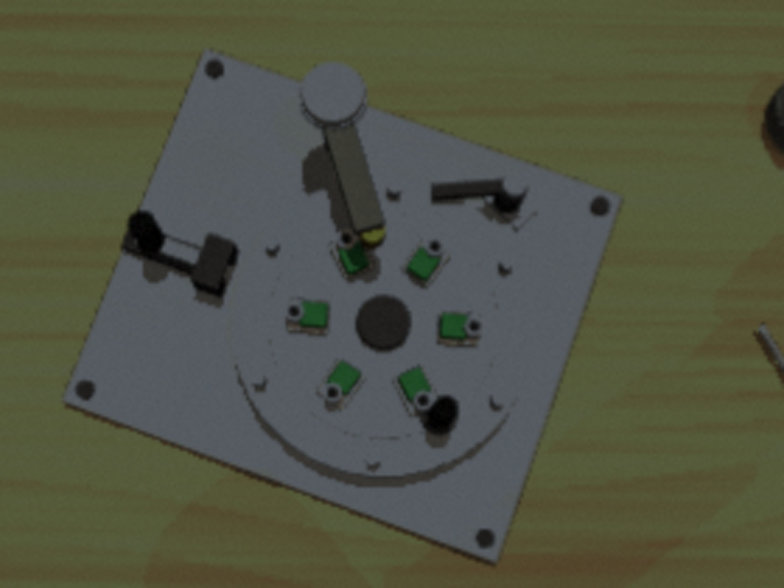

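View pics/scenec.png

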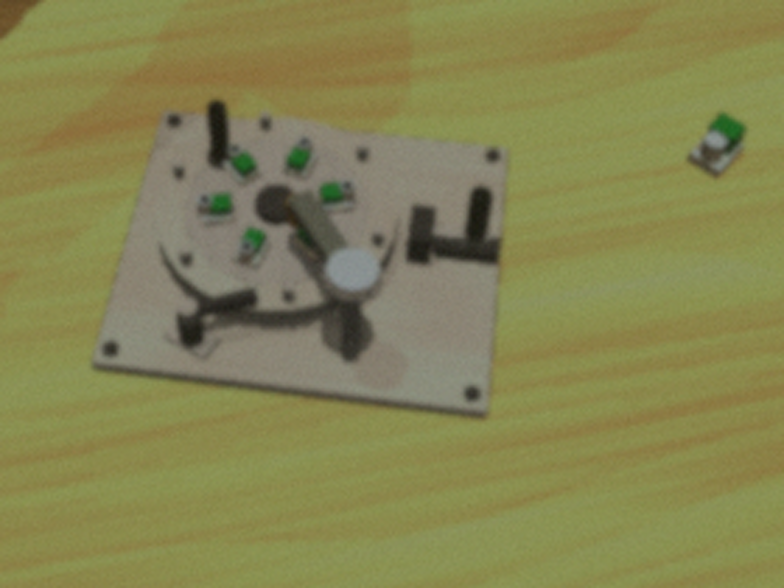

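The top crop shows the axis near crop (383,326), the handle top near (440,412), the knob near (145,228), the port arm running up to the column at (333,95), and the pawl at the upper right. The fixture is yawed about -19°. Next I'll fit this precisely.

Run:
```python
from h import *
from scipy.optimize import least_squares
p=ctrl.snapshot("top"); q=ctrl.snapshot("scene")
def px(l,o): return [np.array(a)/2.8+o for a in l]
T=np.array([190,150]);S=np.array([200,160])
C=np.array([atz(p,a,.015)[:2] for a in px([(207,50),(622,198),(497,563),(66,403)],T)])
P=np.array([atz(p,a,.066)[:2] for a in px([(393,193),(505,268),(496,404),(373,466),(260,385),(272,249)],T)])
P2=np.array([atz(q,a,.066)[:2] for a in px([(265,122),(178,171),(186,258),(289,295),(378,238),(362,153)],S)])
C2=np.array([atz(q,a,.015)[:2] for a in px([(165,113),(508,150),(487,413),(94,366)],S)])
for n,X in(("top",C),("scene",C2)):
    print(n,"corners",X.round(3).tolist(),"sides",np.linalg.norm(np.roll(X,-1,0)-X,axis=1).round(3),"edge dirs",np.degrees([np.arctan2(*(np.roll(X,-1,0)-X)[i][::-1]) for i in range(4)]).round(1),X.mean(0).round(4))
for n,X in(("top",P),("scene",P2)):
    s=least_squares(lambda v:np.hypot(*(X-v[:2]).T)-v[2],[.53,-.02,.1]); c=s.x[:2]
    a=np.degrees(np.arctan2(*(X-c).T[::-1])); print(n,"axis",s.x.round(4),"peg ang",a.round(1),"mod60",(a%60).round(1))
for n,c,uv,z in(("top",p,(440,412),.12),):
    print("handle",atz(c,np.array(uv)/2.8+T,z).round(4))
print("handle top sc",atz(q,np.array((217,105))/2.8+S,.125).round(4),"foot",atz(q,np.array((217,163))/2.8+S,.05).round(4))
for a in [(438,405),(145,226)]: print(atz(p,np.array(a)/2.8+T,.1).round(4))
print("knob top sc",atz(q,np.array((482,191))/2.8+S,.106).round(4),"col top",atz(q,np.array((353,270))/2.8+S,.15).round(4),atz(p,np.array((333,94))/2.8+T,.15).round(4))
```

```text
top corners [[0.744, 0.123], [0.627, -0.203], [0.348, -0.103], [0.463, 0.222]] sides [0.346 0.297 0.345 0.298] edge dirs [-109.8  160.4   70.4  -19.4] [0.5454 0.0099]
scene corners [[0.357, -0.096], [0.472, 0.229], [0.751, 0.128], [0.637, -0.196]] sides [0.345 0.296 0.344 0.297] edge dirs [  70.5  -19.9 -109.3  160.3] [0.5543 0.0162]
top axis [ 0.5164 -0.0162  0.0995] peg ang [  -3.9  -63.5 -124.2  176.2  116.1   55.3] mod60 [56.1 56.5 55.8 56.2 56.1 55.3]
scene axis [ 0.5317 -0.0133  0.099 ] peg ang [ 175.9 -124.2  -64.2   -4.2   55.8  115.8] mod60 [55.9 55.8 55.8 55.8 55.8 55.8]
handle [ 0.4498 -0.054   0.12  ]
handle top sc [ 0.4551 -0.0522  0.125 ] foot [ 0.4605 -0.0575  0.05  ]
[ 0.4565 -0.0539  0.1   ]
[0.5819 0.1544 0.1   ]
knob top sc [0.5837 0.1615 0.106 ] col top [0.6727 0.025  0.15  ] [0.665  0.0211 0.15  ]
```

Run:
```python
from h import *
for n in("top","scene"):
    p=ctrl.snapshot(n); R=cv2.Rodrigues(np.array(p["rvec"],float))[0]
    print({k:v for k,v in p.items() if k!="color"}, "cam",(-R.T@p["tvec"]).round(3),"axis",R[2].round(3))
    k,d=K(p); X=[.53,-.02,.066]; u=proj(p,X)[0]; print(u,atz(p,u,.066))
    if n=="top":
        cv2.imwrite("pics/t_full.png",p["color"][:,:,::-1])
        print(proj(p,[[.303,-.603,.292],[.303,-.603,.226],[0,0,0]]))
    else: print(proj(p,[[.303,-.603,.292],[.303,-.603,.226],[0,0,0]]))
a=cv2.imread("pics/scene.png");b=cv2.imread("pics/top.png")
cv2.imwrite("pics/both.png",cv2.resize(cv2.vconcat([a[:300],b[100:400]]),(640,600)))
```

```text
{'vertical_fov': 50.02391909713974, 'cx': 315.3568041325163, 'cy': 249.73150282121242, 'k1': -0.08047932601029456, 'rvec': array([ 2.13697068, -2.11562933,  0.19727738]), 'tvec': array([0.00182837, 0.5539978 , 1.01580033]), 'shot': 5} cam [0.36  0.008 1.1  ] axis [ 0.182 -0.001 -0.983]
[328.71140068 260.07849876] [ 0.53  -0.02   0.066]
[[692.81849403 379.36906844]
 [666.60096803 377.34003738]
 [316.26052791 523.56031516]]
{'vertical_fov': 53.386308291675824, 'cx': 321.30869050182525, 'cy': 236.17024434541202, 'k1': -0.08454556848416092, 'rvec': array([ 2.0026503 ,  1.62727498, -0.53016761]), 'tvec': array([-0.15636274, -0.38666962,  1.57728726]), 'shot': 6} cam [ 1.261 -0.124  1.028] axis [-0.587  0.136 -0.798]
[295.97860095 232.77144547] [ 0.53  -0.02   0.066]
[[ 33.51556438 138.80565716]
 [ 45.25157888 159.0428888 ]
 [274.26892566 119.84555014]]
```

View pics/both.png

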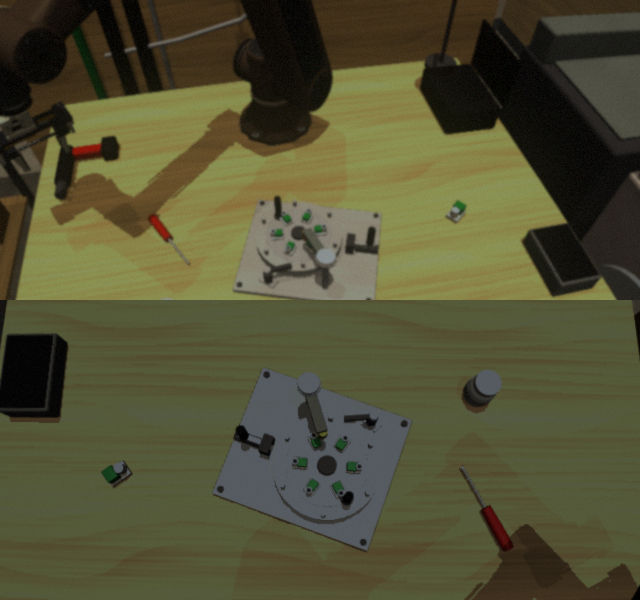

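Request:
{"op": "send_rows", "data": {"deltas": [[[-0.032,0.035,0.003],0],[[-0.064,0.07,0.006],0],[[-0.096,0.105,0.01],0],[[-0.128,0.14,0.013],0],[[-0.16,0.176,0.017],0]], "gripper": 0.36}}

```text
clock: 1.72
tool_pos: [0.354, -0.4187, 0.2785]
orientation: [-180.0, 0.0, -153.4]
force: [1.0, 1.4, 1.0]
opening: 0.0601
gripper_force: 0.0
```

Request:
{"op": "send_rows", "data": {"deltas": [[[-0.032,0.035,0.003],0],[[-0.064,0.07,0.006],0],[[-0.096,0.105,0.01],0],[[-0.128,0.14,0.013],0],[[-0.16,0.176,0.017],0]]}}

```text
clock: 2.13
tool_pos: [0.4054, -0.2353, 0.2653]
orientation: [-180.0, 0.1, -153.4]
force: [0.0, -0.3, -0.3]
opening: 0.0326
gripper_force: 0.0
```

Request:
{"op": "send_rows", "data": {"deltas": [[[-0.032,0.035,0.003],-0.01],[[-0.064,0.07,0.006],-0.02],[[-0.096,0.105,0.01],-0.03],[[-0.128,0.14,0.013],-0.047],[[-0.16,0.175,0.017],-0.047]]}}

```text
clock: 2.55
tool_pos: [0.457, -0.0525, 0.2519]
orientation: [-180.0, 0.1, -149.0]
force: [2.2, -0.5, 0.3]
opening: 0.032
gripper_force: 0.0
```

Run:
```python
from h import *
from scipy.spatial.transform import Rotation as Ro
o=ctrl.get_obs(); t=o["tool_pos"]; R=Ro.from_euler("xyz",o["orientation"],degrees=True).as_matrix(); print(t,o["opening"])
ims=[]
for n in("top","scene"):
    p=ctrl.snapshot(n); 
    g=o["opening"]/2
    X=[t+R@np.array(v) for v in ([0,g,.066],[0,-g,.066],[0,g+.021,.066],[0,-g-.021,.066],[.039,.0965,0],[-.039,.0965,0],[.039,-.0965,0],[-.039,-.0965,0])]
    u=proj(p,X); print(n,u.round(0).tolist())
    c=p["color"][:,:,::-1].copy(); c0=u[:4].mean(0).astype(int)-[65,65]
    a=c[c0[1]:c0[1]+150,c0[0]:c0[0]+130]; a=cv2.resize(a,None,fx=3,fy=3,interpolation=2)
    for w in u: cv2.drawMarker(a,tuple(int(s) for s in (w-c0+.5)*3),(0,0,255),0,10,1)
    a=cv2.convertScaleAbs(a,alpha=1.8); ims.append(a)
cv2.imwrite("pics/grip.png",cv2.hconcat(ims))
```

```text
[ 0.45699507 -0.05245887  0.25186861] 0.03199254023571378
top [[341.0, 294.0], [356.0, 285.0], [331.0, 300.0], [366.0, 279.0], [313.0, 336.0], [289.0, 295.0], [413.0, 276.0], [388.0, 237.0]]
scene [[281.0, 178.0], [271.0, 185.0], [288.0, 174.0], [264.0, 189.0], [295.0, 135.0], [316.0, 151.0], [230.0, 173.0], [252.0, 192.0]]
```

View pics/grip.png

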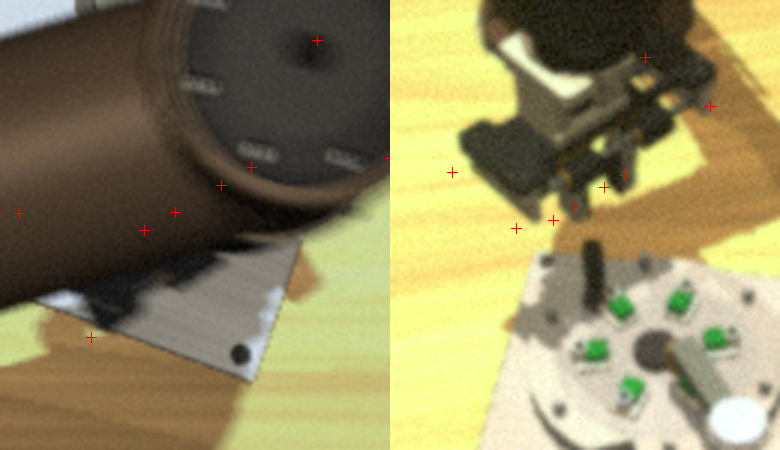

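Run:
```python
from h import *
ims=[]
for n,o,pk in(("top",(190,150),[(207,50),(622,198),(497,563),(66,403)]),("scene",(200,160),[(165,113),(508,150),(487,413),(94,366)])):
    p=ctrl.snapshot(n); im=cv2.imread(f"pics/{n}.png")
    hsv=cv2.cvtColor(cv2.GaussianBlur(im,(3,3),0),cv2.COLOR_BGR2HSV)
    pk=np.array(pk)/2.8+o; m=np.zeros(im.shape[:2],np.uint8); m[(hsv[...,1]<70)]=255
    w=np.zeros_like(m); cv2.fillConvexPoly(w,(pk.mean(0)+(pk-pk.mean(0))*1.15).astype(int),255); m&=w
    m=cv2.morphologyEx(m,cv2.MORPH_OPEN,np.ones((3,3)))
    c=cv2.convexHull(max(cv2.findContours(m,0,2)[0],key=cv2.contourArea))
    q=cv2.approxPolyDP(c,8,True)[:,0]; print(n,"hull quad",q.tolist(),"picks",pk.round(1).tolist())
    ax=np.array([.524,-.0145]); ps=np.radians(-19.6); Rz=np.array([[np.cos(ps),-np.sin(ps)],[np.sin(ps),np.cos(ps)]])
    L=[]
    for z,r,A in((.068,.1,np.radians(15.4+60*np.arange(6))),(.05,.112,np.radians(np.arange(0,360,15)))):
        L+=[[*(ax+Rz@[r*np.cos(a),r*np.sin(a)]),z] for a in A]
    L+=[[*(ax+Rz@[x,y]),.015] for x in(-.135,.165) for y in(-.14,.21)]
    h=np.radians(-145+15.4); L+=[[*(ax+.08*Rz@[np.cos(h),np.sin(h)]),z] for z in(.05,.125)]
    u=proj(p,L); a=cv2.convertScaleAbs(cv2.resize(im[150:360,o[0]-10:o[0]+250],None,fx=1.5*1.0,fy=1.5,interpolation=2),alpha=1.5)
    for x in u: cv2.drawMarker(a,tuple(int(s) for s in (x-[o[0]-10,150]+.5)*1.5),(0,0,255),0,6,1)
    ims.append(a)
cv2.imwrite("pics/ov.png",cv2.hconcat(ims)); print(cv2.hconcat(ims).shape)
```

```text
top hull quad [[263, 167], [313, 174], [412, 220], [367, 350], [212, 293]] picks [[263.9, 167.9], [412.1, 220.7], [367.5, 351.1], [213.6, 293.9]]
scene hull quad [[258, 202], [380, 213], [373, 306], [234, 290]] picks [[258.9, 200.4], [381.4, 213.6], [373.9, 307.5], [233.6, 290.7]]
(315, 780, 3)
```

View pics/ov.png

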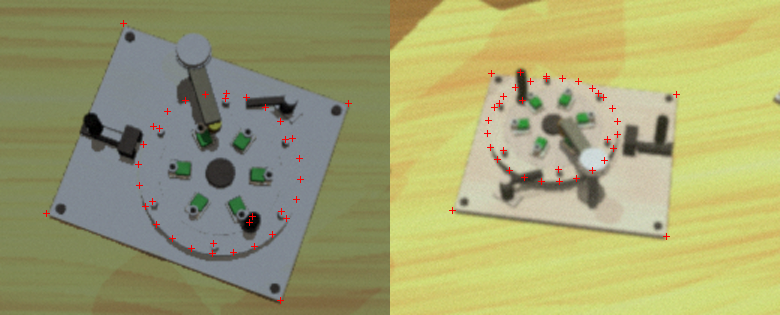

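Request:
{"op": "send_rows", "data": {"deltas": [[[0,0,0],0],[[0,0,0],0],[[0,0,0],0],[[0,0,0],0],[[0,0,0.01],0]], "gripper": 1}}

```text
clock: 3.17
tool_pos: [0.4575, -0.055, 0.2444]
orientation: [-179.9, 0.1, -149.2]
force: [-0.4, -0.4, 0.3]
opening: 0.0593
gripper_force: 0.0
```

Request:
{"op": "send_rows", "data": {"deltas": [[[0,0,0.02],0],[[0,0,0.045],0],[[0,0,0.07],0],[[0,0,0.09],0],[[0,0,0.105],0]]}}

```text
clock: 3.58
tool_pos: [0.4559, -0.055, 0.1574]
orientation: [180.0, -0.1, -149.2]
force: [-0.5, 0.5, -0.1]
opening: 0.0866
gripper_force: 0.0
```

Run:
```python
from h import *
from scipy.spatial.transform import Rotation as Ro
o=ctrl.get_obs(); t=o["tool_pos"]; R=Ro.from_euler("xyz",o["orientation"],degrees=True).as_matrix(); print(t,o["opening"],o["force"])
p=ctrl.snapshot("scene"); g=o["opening"]/2
X=[t+R@np.array(v) for v in ([0,g,.066],[0,-g,.066],[0,0,.066])]+[[.457,-.055,.125],[.457,-.055,.05]]
u=proj(p,X); print(u.round(1).tolist())
c0=np.array([215,150]); a=cv2.resize(p["color"][150:270,215:375,::-1],None,fx=5,fy=5,interpolation=2)
a=cv2.convertScaleAbs(a,alpha=1.4)
for w in u: cv2.drawMarker(a,tuple(int(s) for s in (w-c0+.5)*5),(0,0,255),0,10,1)
cv2.imwrite("pics/low.png",a)
```

```text
[ 0.45591051 -0.0549704   0.15743999] 0.08659782546643126 [-0.51365927  0.53313286 -0.10273035]
[[290.0, 198.1], [264.1, 215.3], [277.2, 206.5], [276.5, 198.2], [278.2, 217.1]]
```

View pics/low.png

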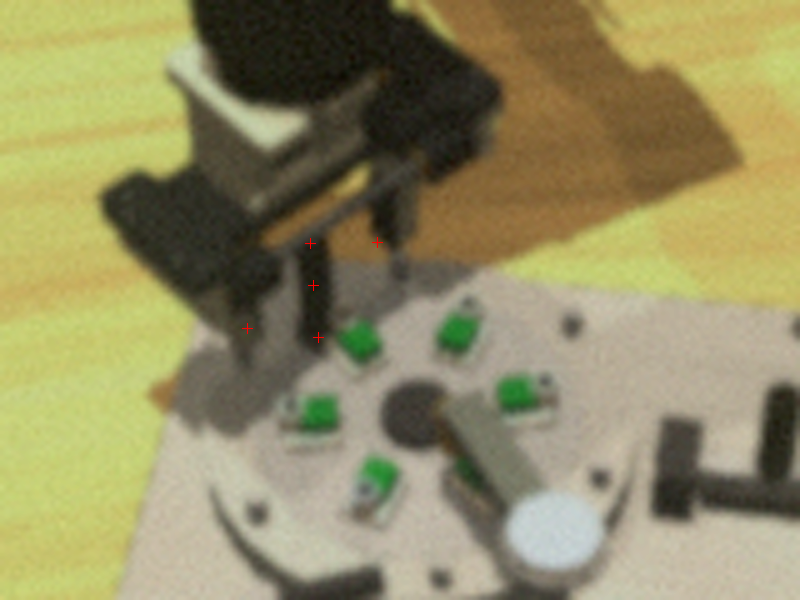

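The fingers sit about 4–5 px low in the scene view compared with the projection. That bias explains the disagreement, so I'll trust the top view: axis near (0.517,-0.0165), handle near (0.4485,-0.0575).

Request:
{"op": "send_rows", "data": {"deltas": [[[0.003,0.001,0.003],0],[[0.006,0.002,0.006],0],[[0.0096,0.002,0.009],0],[[0.0096,0.002,0.0105],0],[[0.0096,0.002,0.0105],0]], "gripper": 0.42}}

```text
clock: 4.05
tool_pos: [0.4494, -0.057, 0.1513]
orientation: [-180.0, 0.0, -149.1]
force: [0.5, -0.5, 1.0]
opening: 0.06
gripper_force: 0.0
```

Request:
{"op": "send_rows", "data": {"deltas": [[[0,0,0],0],[[0,0,0],0],[[0,0,0],0],[[0,0,0],0],[[0,0,0],0]]}}

```text
clock: 4.47
tool_pos: [0.4495, -0.0569, 0.1511]
orientation: [-180.0, 0.0, -149.1]
force: [0.4, 0.3, -0.2]
opening: 0.0377
gripper_force: 0.0
```

Run:
```python
from h import *
p=ctrl.snapshot("scene"); o=ctrl.get_obs(); print(o["tool_pos"],o["force"],o["opening"])
a=cv2.resize(p["color"][160:260,235:335,::-1],None,fx=6,fy=6,interpolation=2)
cv2.imwrite("pics/low2.png",cv2.convertScaleAbs(a,alpha=1.8,beta=15))
```

```text
[ 0.44948276 -0.05690579  0.15102353] [-0.09426166 -0.98241633  0.29019442] 0.03710550048408267
```

View pics/low2.png

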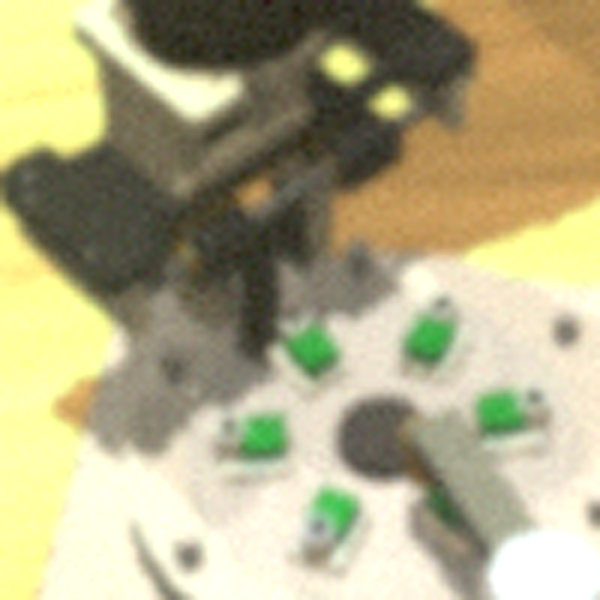

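Request:
{"op": "send_rows", "data": {"deltas": [[[0,-0.0021,0],-0.0133],[[-0.0001,-0.0042,0],-0.0267],[[-0.0002,-0.0063,0],-0.04],[[-0.0004,-0.0084,0],-0.0533],[[-0.0006,-0.0105,0],-0.0667]]}}

```text
clock: 4.93
tool_pos: [0.4542, -0.0641, 0.1509]
orientation: [180.0, -0.0, -143.0]
force: [0.2, 0.3, 0.1]
opening: 0.0368
gripper_force: 0.0
```

Request:
{"op": "send_rows", "data": {"deltas": [[[0,-0.0021,0],-0.0133],[[-0.0001,-0.0042,0],-0.0267],[[-0.0002,-0.0063,0],-0.04],[[-0.0004,-0.0084,0],-0.0533],[[-0.0006,-0.0105,0],-0.0667]]}}

```text
clock: 5.35
tool_pos: [0.4595, -0.0704, 0.1509]
orientation: [180.0, -0.0, -137.0]
force: [-0.9, 1.6, 0.8]
opening: 0.037
gripper_force: 1.2
```

Request:
{"op": "send_rows", "data": {"deltas": [[[0,-0.0021,0],-0.0133],[[-0.0001,-0.0042,0],-0.0267],[[-0.0002,-0.0063,0],-0.04],[[-0.0004,-0.0084,0],-0.0533],[[-0.0006,-0.0105,0],-0.0667]]}}

```text
clock: 5.77
tool_pos: [0.4656, -0.0764, 0.1509]
orientation: [180.0, -0.0, -131.0]
force: [-2.7, 1.1, 0.7]
opening: 0.0368
gripper_force: 1.2
```

Request:
{"op": "send_rows", "data": {"deltas": [[[0,-0.0021,0],-0.0133],[[-0.0001,-0.0042,0],-0.0267],[[-0.0002,-0.0063,0],-0.04],[[-0.0004,-0.0084,0],-0.0533],[[-0.0006,-0.0105,0],-0.0667]]}}

```text
clock: 6.18
tool_pos: [0.4721, -0.0816, 0.1509]
orientation: [180.0, -0.0, -125.0]
force: [-2.9, 0.7, 1.3]
opening: 0.0372
gripper_force: 1.4
```

Request:
{"op": "send_rows", "data": {"deltas": [[[0,-0.001,0],-0.0067],[[0,-0.0021,0],-0.0133],[[0,-0.0031,0],-0.02],[[-0.0001,-0.0042,0],-0.0267],[[-0.0002,-0.0052,0],-0.0333]]}}

```text
clock: 6.6
tool_pos: [0.4757, -0.0837, 0.1509]
orientation: [180.0, -0.0, -122.1]
force: [-2.4, 0.2, 0.7]
opening: 0.037
gripper_force: 1.3
```

Request:
{"op": "send_rows", "data": {"deltas": [[[0,-0.001,0],-0.0067],[[0,-0.0021,0],-0.0133],[[0,-0.0031,0],-0.02],[[-0.0001,-0.0042,0],-0.0267],[[-0.0002,-0.0052,0],-0.0333]]}}

```text
clock: 7.02
tool_pos: [0.4794, -0.0857, 0.1509]
orientation: [180.0, -0.0, -119.1]
force: [-2.7, 0.4, -1.0]
opening: 0.0369
gripper_force: 1.3
```

Request:
{"op": "send_rows", "data": {"deltas": [[[0,-0.001,0],-0.0067],[[0,-0.0021,0],-0.0133],[[0,-0.0031,0],-0.02],[[-0.0001,-0.0042,0],-0.0267],[[-0.0002,-0.0052,0],-0.0333]]}}

```text
clock: 7.43
tool_pos: [0.4831, -0.0876, 0.1509]
orientation: [180.0, -0.0, -116.1]
force: [-2.8, 0.4, -0.0]
opening: 0.0367
gripper_force: 1.3
```

Request:
{"op": "send_rows", "data": {"deltas": [[[0,-0.001,0],-0.0067],[[0,-0.0021,0],-0.0133],[[0,-0.0031,0],-0.02],[[-0.0001,-0.0042,0],-0.0267],[[-0.0002,-0.0052,0],-0.0333]]}}

```text
clock: 7.85
tool_pos: [0.4869, -0.0893, 0.1509]
orientation: [180.0, -0.0, -113.1]
force: [-2.2, -0.4, 0.3]
opening: 0.0369
gripper_force: 1.3
```

Request:
{"op": "send_rows", "data": {"deltas": [[[0,-0.001,0],-0.0067],[[0,-0.0021,0],-0.0133],[[0,-0.0031,0],-0.02],[[-0.0001,-0.0042,0],-0.0267],[[-0.0002,-0.0052,0],-0.0333]]}}

```text
clock: 8.27
tool_pos: [0.4908, -0.0908, 0.1509]
orientation: [180.0, -0.0, -110.1]
force: [-2.5, -0.8, -0.2]
opening: 0.0368
gripper_force: 1.3
```

Request:
{"op": "send_rows", "data": {"deltas": [[[0,-0.001,0],-0.0067],[[0,-0.0021,0],-0.0133],[[0,-0.0031,0],-0.02],[[-0.0001,-0.0042,0],-0.0267],[[-0.0002,-0.0052,0],-0.0333]]}}

```text
clock: 8.68
tool_pos: [0.4948, -0.0921, 0.1509]
orientation: [180.0, -0.0, -107.1]
force: [-3.2, -1.2, -0.1]
opening: 0.037
gripper_force: 1.3
```

Request:
{"op": "send_rows", "data": {"deltas": [[[0,-0.001,0],-0.0067],[[0,-0.0021,0],-0.0133],[[0,-0.0031,0],-0.02],[[-0.0001,-0.0042,0],-0.0267],[[-0.0002,-0.0052,0],-0.0333]]}}

```text
clock: 9.1
tool_pos: [0.4987, -0.0931, 0.1509]
orientation: [180.0, -0.0, -104.1]
force: [-4.5, 1.5, 0.3]
opening: 0.0368
gripper_force: 2.5
```

Request:
{"op": "send_rows", "data": {"deltas": [[[0,-0.001,0],-0.0067],[[0,-0.0021,0],-0.0133],[[0,-0.0031,0],-0.02],[[-0.0001,-0.0042,0],-0.0267],[[-0.0002,-0.0052,0],-0.0333]]}}

```text
clock: 9.52
tool_pos: [0.5012, -0.0939, 0.1508]
orientation: [179.8, -0.0, -101.1]
force: [-9.9, 2.0, 5.9]
opening: 0.0367
gripper_force: 5.0
```

Request:
{"op": "send_rows", "data": {"deltas": [[[0,-0.001,0],-0.0067],[[0,-0.0021,0],-0.0133],[[0,-0.0031,0],-0.02],[[-0.0001,-0.0042,0],-0.0267],[[-0.0002,-0.0052,0],-0.0333]]}}

```text
clock: 9.93
tool_pos: [0.5052, -0.0947, 0.1508]
orientation: [179.8, -0.0, -98.1]
force: [-10.0, 0.4, 5.5]
opening: 0.0369
gripper_force: 4.9
```

Request:
{"op": "send_rows", "data": {"deltas": [[[0,-0.001,0],-0.0067],[[0,-0.0021,0],-0.0133],[[0,-0.0031,0],-0.02],[[-0.0001,-0.0042,0],-0.0267],[[-0.0002,-0.0052,0],-0.0333]]}}

```text
clock: 10.35
tool_pos: [0.5093, -0.0953, 0.1508]
orientation: [179.8, -0.0, -95.1]
force: [-8.7, -0.2, 4.8]
opening: 0.0369
gripper_force: 4.4
```

Request:
{"op": "send_rows", "data": {"deltas": [[[0,-0.001,0],-0.0067],[[0,-0.0021,0],-0.0133],[[0,-0.0031,0],-0.02],[[-0.0001,-0.0042,0],-0.0267],[[-0.0002,-0.0052,0],-0.0333]]}}

```text
clock: 10.77
tool_pos: [0.5155, -0.0953, 0.1511]
orientation: [-180.0, -0.0, -92.1]
force: [-3.4, -0.7, -0.2]
opening: 0.0366
gripper_force: 1.3
```

Request:
{"op": "send_rows", "data": {"deltas": [[[0,-0.0021,0],-0.0133],[[-0.0001,-0.0042,0],-0.0267],[[-0.0002,-0.0063,0],-0.04],[[-0.0004,-0.0084,0],-0.0533],[[-0.0006,-0.0105,0],-0.0667]]}}

```text
clock: 11.18
tool_pos: [0.524, -0.0951, 0.1511]
orientation: [-180.0, -0.0, -86.0]
force: [-3.1, -1.6, 1.0]
opening: 0.0368
gripper_force: 1.4
```

Request:
{"op": "send_rows", "data": {"deltas": [[[0,-0.0021,0],-0.0133],[[-0.0001,-0.0042,0],-0.0267],[[-0.0002,-0.0063,0],-0.04],[[-0.0004,-0.0084,0],-0.0533],[[-0.0006,-0.0105,0],-0.0667]]}}

```text
clock: 11.6
tool_pos: [0.5323, -0.094, 0.151]
orientation: [-180.0, -0.0, -80.0]
force: [-2.3, -1.7, 1.6]
opening: 0.0368
gripper_force: 1.4
```

Request:
{"op": "send_rows", "data": {"deltas": [[[0,-0.0021,0],-0.0133],[[-0.0001,-0.0042,0],-0.0267],[[-0.0002,-0.0063,0],-0.04],[[-0.0004,-0.0084,0],-0.0533],[[-0.0006,-0.0112,0],-0.0711]]}}

```text
clock: 12.02
tool_pos: [0.5409, -0.092, 0.151]
orientation: [-180.0, 0.0, -73.6]
force: [-2.4, -1.7, 2.2]
opening: 0.0364
gripper_force: 1.4
```

Request:
{"op": "send_rows", "data": {"deltas": [[[0,0.0021,0],0.0133],[[-0.0001,0.0042,0],0.0267],[[-0.0002,0.0063,0],0.04],[[-0.0004,0.0084,0],0.0533],[[-0.0006,0.0105,0],0.0667]]}}

```text
clock: 12.43
tool_pos: [0.5325, -0.0939, 0.151]
orientation: [-180.0, 0.0, -79.9]
force: [0.6, -0.5, 1.0]
opening: 0.037
gripper_force: 0.0
```

Request:
{"op": "send_rows", "data": {"deltas": [[[0,0.0021,0],0.0133],[[-0.0001,0.0042,0],0.0267],[[-0.0002,0.0063,0],0.04],[[-0.0004,0.0084,0],0.0533],[[-0.0006,0.0105,0],0.0667]]}}

```text
clock: 12.85
tool_pos: [0.524, -0.0949, 0.151]
orientation: [-180.0, 0.0, -85.9]
force: [0.4, -0.5, -0.5]
opening: 0.0368
gripper_force: 0.0
```

Request:
{"op": "send_rows", "data": {"deltas": [[[0,0.0021,0],0.0133],[[-0.0001,0.0042,0],0.0267],[[-0.0002,0.0063,0],0.04],[[-0.0004,0.0084,0],0.0533],[[-0.0006,0.0105,0],0.0667]]}}

```text
clock: 13.27
tool_pos: [0.516, -0.0949, 0.1511]
orientation: [-180.0, 0.0, -91.9]
force: [2.3, 1.2, -0.3]
opening: 0.0367
gripper_force: 1.1
```

Request:
{"op": "send_rows", "data": {"deltas": [[[0,0.0021,0],0.0133],[[-0.0001,0.0042,0],0.0267],[[-0.0002,0.0063,0],0.04],[[-0.0004,0.0084,0],0.0533],[[-0.0006,0.0105,0],0.0667]]}}

```text
clock: 13.68
tool_pos: [0.5074, -0.0943, 0.1511]
orientation: [-180.0, 0.0, -97.9]
force: [1.6, 0.8, 0.1]
opening: 0.0369
gripper_force: 1.1
```

Request:
{"op": "send_rows", "data": {"deltas": [[[0,0.001,0],0.0067],[[0,0.0021,0],0.0133],[[0,0.0031,0],0.02],[[-0.0001,0.0042,0],0.0267],[[-0.0002,0.0052,0],0.0333]]}}

```text
clock: 14.1
tool_pos: [0.5034, -0.0936, 0.1511]
orientation: [-180.0, -0.0, -100.8]
force: [2.5, 0.5, 1.4]
opening: 0.0366
gripper_force: 1.1
```

Request:
{"op": "send_rows", "data": {"deltas": [[[0,0.001,0],0.0067],[[0,0.0021,0],0.0133],[[0,0.0031,0],0.02],[[-0.0001,0.0042,0],0.0267],[[-0.0002,0.0052,0],0.0333]]}}

```text
clock: 14.52
tool_pos: [0.4992, -0.0927, 0.151]
orientation: [-180.0, -0.0, -103.8]
force: [2.8, 0.7, 1.6]
opening: 0.0367
gripper_force: 1.1
```

Request:
{"op": "send_rows", "data": {"deltas": [[[0,0.0004,0],0.0025],[[0,0.0008,0],0.005],[[0,0.0012,0],0.0075],[[0,0.0016,0],0.01],[[0,0.0018,0],0.0115]]}}

```text
clock: 14.93
tool_pos: [0.4978, -0.0923, 0.151]
orientation: [180.0, 0.0, -104.8]
force: [2.5, -0.7, 0.5]
opening: 0.0369
gripper_force: 1.0
```

Request:
{"op": "send_rows", "data": {"deltas": [[[0,0.0004,0],0.0025],[[0,0.0008,0],0.005],[[0,0.0012,0],0.0075],[[0,0.0016,0],0.01],[[0,0.0018,0],0.0115]]}}

```text
clock: 15.35
tool_pos: [0.4964, -0.092, 0.1509]
orientation: [180.0, 0.0, -105.9]
force: [2.1, 1.1, 0.9]
opening: 0.0366
gripper_force: 1.0
```

Request:
{"op": "send_rows", "data": {"deltas": [[[0,0.0004,0],0.0025],[[0,0.0008,0],0.005],[[0,0.0012,0],0.0075],[[0,0.0016,0],0.01],[[0,0.0018,0],0.0115]]}}

```text
clock: 15.77
tool_pos: [0.495, -0.0916, 0.1509]
orientation: [180.0, -0.0, -106.9]
force: [2.9, 0.6, 1.4]
opening: 0.0368
gripper_force: 1.0
```

Request:
{"op": "send_rows", "data": {"deltas": [[[0,0.0004,0],0.0025],[[0,0.0008,0],0.005],[[0,0.0012,0],0.0075],[[0,0.0016,0],0.01],[[0,0.0018,0],0.0115]]}}

```text
clock: 16.18
tool_pos: [0.4937, -0.0912, 0.151]
orientation: [-180.0, 0.0, -107.9]
force: [3.2, 0.5, -0.4]
opening: 0.0368
gripper_force: 1.4
```

Request:
{"op": "send_rows", "data": {"deltas": [[[0,0.0002,0],0.0015],[[0,0.0004,0],0.0025],[[0,0.0006,0],0.0035],[[0,0.0008,0],0.005],[[0,0.001,0],0.0065]]}}

```text
clock: 16.6
tool_pos: [0.4935, -0.0909, 0.151]
orientation: [-179.9, 0.0, -108.5]
force: [5.9, -1.6, -2.7]
opening: 0.0365
gripper_force: 3.1
```

Request:
{"op": "send_rows", "data": {"deltas": [[[0,0.0003,0],0],[[0,0.0006,0],0],[[0,0.0008,0],0],[[0,0.0008,0],0],[[0,0.0008,0],0]]}}

```text
clock: 17.02
tool_pos: [0.4933, -0.0908, 0.151]
orientation: [-179.9, 0.0, -108.5]
force: [7.3, -3.4, -4.7]
opening: 0.0366
gripper_force: 4.2
```

Request:
{"op": "send_rows", "data": {"deltas": [[[0,0.0002,0],0],[[0,0.0004,0],0],[[0,0.0004,0],0],[[0,0.0004,0],0],[[0,0.0004,0],0]]}}

```text
clock: 17.43
tool_pos: [0.4933, -0.0908, 0.151]
orientation: [-179.9, 0.0, -108.5]
force: [9.4, -4.6, -6.2]
opening: 0.0371
gripper_force: 4.8
```

Request:
{"op": "send_rows", "data": {"deltas": [[[0,0,0],0],[[0,0,0],0],[[0,0,0],0],[[0,0,0],0],[[0,0,0],0]]}}

```text
clock: 17.85
tool_pos: [0.4933, -0.0908, 0.1511]
orientation: [-179.9, 0.0, -108.5]
force: [8.3, -3.9, -5.8]
opening: 0.037
gripper_force: 4.8
```

Request:
{"op": "send_rows", "data": {"deltas": [[[0,0,0],0],[[0,0,0],0],[[0,0,0],0],[[0,0,0],0],[[0,0,0],0]]}}

```text
clock: 18.27
tool_pos: [0.4932, -0.0908, 0.151]
orientation: [-179.9, 0.0, -108.5]
force: [8.7, -3.2, -5.1]
opening: 0.0366
gripper_force: 4.8
```

Request:
{"op": "send_rows", "data": {"deltas": [[[0,0,0],0],[[0,0,0],0],[[0,0,0],0],[[0,0,0],0],[[0,0,0],0]]}}

```text
clock: 18.68
tool_pos: [0.4932, -0.0908, 0.1511]
orientation: [-179.9, 0.0, -108.5]
force: [8.3, -4.0, -5.6]
opening: 0.0369
gripper_force: 4.8
```

Request:
{"op": "send_rows", "data": {"deltas": [[[0,0,0],0],[[0,0,0],0],[[0,0,0],0],[[0,0,0],0],[[0,0,0],0]]}}

```text
clock: 19.1
tool_pos: [0.4933, -0.0908, 0.151]
orientation: [-179.9, 0.0, -108.5]
force: [8.4, -4.2, -5.8]
opening: 0.0373
gripper_force: 4.8
```

Request:
{"op": "send_rows", "data": {"deltas": [[[0,-0.004,0],0],[[0,-0.008,0],0],[[0,-0.013,0],0],[[0,-0.013,0],0],[[0,-0.013,0],0]]}}

```text
clock: 19.52
tool_pos: [0.5016, -0.0941, 0.1507]
orientation: [179.9, -0.0, -108.5]
force: [-0.9, 0.3, 0.3]
opening: 0.0369
gripper_force: 0.0
```

Request:
{"op": "send_rows", "data": {"deltas": [[[0,0,-0.01],0],[[0,0,-0.03],0],[[0,0,-0.06],0],[[0,0,-0.09],0],[[0,0,-0.115],0]]}}

```text
clock: 19.93
tool_pos: [0.5017, -0.094, 0.2452]
orientation: [-180.0, 0.0, -108.5]
force: [0.5, -0.2, 0.2]
opening: 0.037
gripper_force: 0.0
```

Request:
{"op": "send_rows", "data": {"deltas": [[[-0.02,0,0],0],[[-0.06,0.001,0],0],[[-0.1,0.002,0],0.006],[[-0.145,0.003,0],0.012],[[-0.188,0.0035,0],0.012]], "gripper": 0}}

```text
clock: 20.35
tool_pos: [0.5468, 0.0509, 0.2439]
orientation: [-180.0, 0.0, -109.6]
force: [0.4, -1.0, -0.1]
opening: 0.009
gripper_force: 0.0
```

Request:
{"op": "send_rows", "data": {"deltas": [[[-0.04,0.001,0],0],[[-0.08,0.001,0],0],[[-0.12,0.002,0],0],[[-0.16,0.003,0],0],[[-0.188,0.0035,0],0]]}}

```text
clock: 20.77
tool_pos: [0.595, 0.1947, 0.2435]
orientation: [-180.0, 0.0, -109.5]
force: [0.3, -0.4, 0.3]
opening: 0.0005
gripper_force: 0.0
```

Request:
{"op": "send_rows", "data": {"deltas": [[[0,0,0.03],0],[[0,0,0.06],0],[[0,0,0.09],0],[[0,0,0.12],0],[[0,0,0.142],0]]}}

```text
clock: 21.18
tool_pos: [0.5937, 0.192, 0.1279]
orientation: [179.9, -0.1, -109.6]
force: [-0.3, -0.2, -0.1]
opening: 0.0006
gripper_force: 0.0
```

Run:
```python
from h import *
p=ctrl.snapshot("scene"); o=ctrl.get_obs(); print(o["tool_pos"],o["force"],o["opening"])
a=cv2.resize(p["color"][160:310,230:430,::-1],None,fx=4,fy=4,interpolation=2)
cv2.imwrite("pics/kn.png",cv2.convertScaleAbs(a,alpha=1.6,beta=10))
```

```text
[0.5923253  0.19123528 0.12465705] [-1.42810672 -0.42763563 -3.0659751 ] 0.0007984598976475338
```

View pics/kn.png

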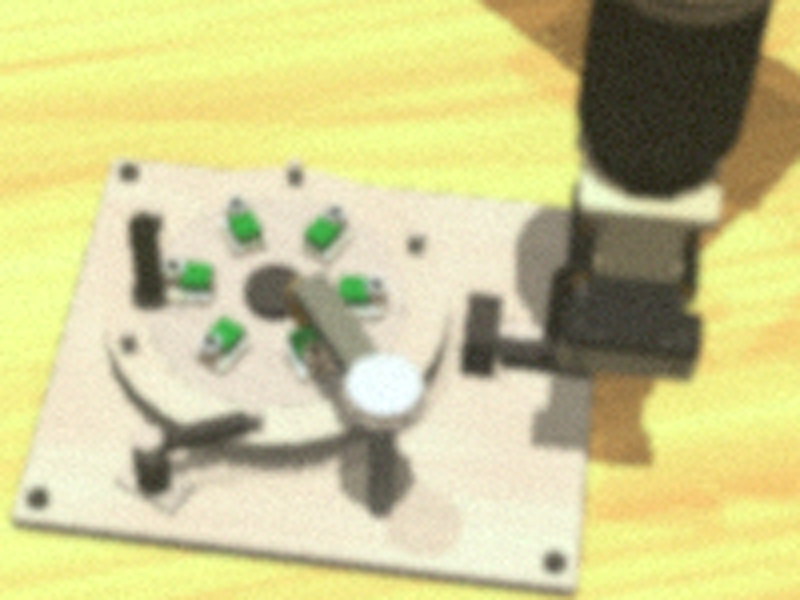

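Request:
{"op": "send_rows", "data": {"deltas": [[[0,0,-0.002],0],[[0.003,0,-0.004],0],[[0.007,0,-0.004],0],[[0.011,0,-0.004],0],[[0.015,0,-0.004],0]]}}

```text
clock: 21.65
tool_pos: [0.5909, 0.1808, 0.134]
orientation: [-179.9, 0.1, -109.6]
force: [0.0, 0.6, -0.3]
opening: 0.0003
gripper_force: 0.0
```

Request:
{"op": "send_rows", "data": {"deltas": [[[0.001,0,0],0],[[0.002,0,0],0],[[0.003,0,0],0],[[0.004,0,0],0],[[0.005,0,0],0]]}}

```text
clock: 22.07
tool_pos: [0.5893, 0.1772, 0.1326]
orientation: [-180.0, 0.0, -109.6]
force: [-0.2, 1.7, 0.7]
opening: -0.0001
gripper_force: 0.5
```

Request:
{"op": "send_rows", "data": {"deltas": [[[0.001,0,0],0],[[0.002,0,0],0],[[0.003,0,0],0],[[0.004,0,0],0],[[0.005,0,0],0]]}}

```text
clock: 22.48
tool_pos: [0.5881, 0.1736, 0.1327]
orientation: [-180.0, 0.0, -109.6]
force: [-0.0, 2.1, 0.6]
opening: 0.0002
gripper_force: 1.1
```

Request:
{"op": "send_rows", "data": {"deltas": [[[0.001,0,0],0],[[0.002,0,0],0],[[0.003,0,0],0],[[0.004,0,0],0],[[0.005,0,0],0]]}}

```text
clock: 22.9
tool_pos: [0.5866, 0.1695, 0.1326]
orientation: [-180.0, 0.0, -109.6]
force: [1.3, 2.2, -0.4]
opening: 0.0003
gripper_force: 1.1
```

Request:
{"op": "send_rows", "data": {"deltas": [[[0.001,0,0],0],[[0.002,0,0],0],[[0.003,0,0],0],[[0.004,0,0],0],[[0.005,0,0],0]]}}

```text
clock: 23.32
tool_pos: [0.5852, 0.1658, 0.1326]
orientation: [-180.0, -0.0, -109.6]
force: [0.2, 2.8, 0.6]
opening: 0.0006
gripper_force: 1.2
```

Request:
{"op": "send_rows", "data": {"deltas": [[[0.001,0,0],0],[[0.002,0,0],0],[[0.003,0,0],0],[[0.004,0,0],0],[[0.005,0,0],0]]}}

```text
clock: 23.73
tool_pos: [0.5839, 0.162, 0.1326]
orientation: [-180.0, 0.0, -109.6]
force: [0.7, 2.5, 0.9]
opening: 0.0005
gripper_force: 1.2
```

Request:
{"op": "send_rows", "data": {"deltas": [[[0.001,0,0],0],[[0.002,0,0],0],[[0.003,0,0],0],[[0.004,0,0],0],[[0.005,0,0],0]]}}

```text
clock: 24.15
tool_pos: [0.5826, 0.1582, 0.1326]
orientation: [-180.0, -0.0, -109.6]
force: [0.1, 2.2, 1.5]
opening: 0.0005
gripper_force: 1.2
```

Request:
{"op": "send_rows", "data": {"deltas": [[[0.0005,0,0],0],[[0.001,0,0],0],[[0.0015,0,0],0],[[0.002,0,0],0],[[0.0025,0,0],0]]}}

```text
clock: 24.57
tool_pos: [0.5819, 0.1564, 0.1325]
orientation: [180.0, -0.0, -109.6]
force: [0.7, 2.3, 1.9]
opening: 0.0004
gripper_force: 1.2
```

Request:
{"op": "send_rows", "data": {"deltas": [[[0.0005,0,0],0],[[0.001,0,0],0],[[0.0015,0,0],0],[[0.002,0,0],0],[[0.002,0,0],0]]}}

```text
clock: 24.98
tool_pos: [0.5813, 0.1549, 0.1325]
orientation: [180.0, -0.0, -109.6]
force: [0.7, 2.6, 1.4]
opening: 0.0003
gripper_force: 1.1
```

Request:
{"op": "send_rows", "data": {"deltas": [[[0.0005,0,0],0],[[0.001,0,0],0],[[0.0015,0,0],0],[[0.002,0,0],0],[[0.002,0,0],0]]}}

```text
clock: 25.4
tool_pos: [0.5809, 0.1535, 0.1326]
orientation: [-180.0, 0.0, -109.6]
force: [1.4, 3.5, 1.1]
opening: 0.0003
gripper_force: 1.3
```

Request:
{"op": "send_rows", "data": {"deltas": [[[0.0005,0,0],0],[[0.001,0,0],0],[[0.0015,0,0],0],[[0.0015,0,0],0],[[0.0015,0,0],0]]}}

```text
clock: 25.82
tool_pos: [0.5807, 0.1529, 0.1327]
orientation: [-180.0, 0.1, -109.6]
force: [1.2, 5.6, 1.1]
opening: 0.0006
gripper_force: 2.4
```

Request:
{"op": "send_rows", "data": {"deltas": [[[0.0003,0,0],0],[[0.0006,0,0],0],[[0.0009,0,0],0],[[0.0012,0,0],0],[[0.0015,0,0],0]]}}

```text
clock: 26.23
tool_pos: [0.5806, 0.1523, 0.1328]
orientation: [-179.9, 0.1, -109.6]
force: [0.9, 8.3, 1.0]
opening: 0.0004
gripper_force: 3.6
```

Request:
{"op": "send_rows", "data": {"deltas": [[[0.0003,0,0],0],[[0.0006,0,0],0],[[0.0009,0,0],0],[[0.001,0,0],0],[[0.001,0,0],0]]}}

```text
clock: 26.65
tool_pos: [0.5805, 0.1521, 0.1329]
orientation: [-179.9, 0.2, -109.5]
force: [0.5, 9.5, 1.1]
opening: 0.0008
gripper_force: 4.2
```

Request:
{"op": "send_rows", "data": {"deltas": [[[0.0004,0,0],0],[[0.0008,0,0],0],[[0.0012,0,0],0],[[0.0015,0,0],0],[[0.0015,0,0],0]]}}

```text
clock: 27.07
tool_pos: [0.5804, 0.1517, 0.133]
orientation: [-179.9, 0.3, -109.5]
force: [1.1, 12.8, -0.3]
opening: 0.0006
gripper_force: 5.7
```

Request:
{"op": "send_rows", "data": {"deltas": [[[0,0,0],0],[[0,0,0],0],[[0,0,0],0],[[0,0,0],0],[[0,0,0],0]]}}

```text
clock: 27.48
tool_pos: [0.5804, 0.1517, 0.133]
orientation: [-179.9, 0.3, -109.5]
force: [1.5, 12.3, 1.2]
opening: 0.0007
gripper_force: 5.6
```

Request:
{"op": "send_rows", "data": {"deltas": [[[-0.003,0,0],0],[[-0.008,0,0],0],[[-0.015,0,0],0],[[-0.025,0,0],0],[[-0.035,0,0],0]]}}

```text
clock: 27.9
tool_pos: [0.5886, 0.1756, 0.1323]
orientation: [180.0, -0.1, -109.6]
force: [-0.3, 0.7, 0.1]
opening: 0.0003
gripper_force: 0.0
```

Request:
{"op": "send_rows", "data": {"deltas": [[[0,0,-0.02],0],[[0,0,-0.06],0],[[0,0,-0.1],0],[[0,0,-0.14],0],[[0,0,-0.15],0]]}}

```text
clock: 28.32
tool_pos: [0.5907, 0.1766, 0.2582]
orientation: [-179.7, 0.2, -109.5]
force: [1.2, 0.1, -0.1]
opening: 0.0003
gripper_force: 0.0
```

Request:
{"op": "send_rows", "data": {"deltas": [[[-0.02,0,0],0],[[-0.06,0,0],0],[[-0.1,0,0],0],[[-0.14,0,0],0],[[-0.15,0,0],0]]}}

```text
clock: 28.73
tool_pos: [0.6298, 0.293, 0.2505]
orientation: [180.0, -0.1, -109.5]
force: [0.2, 0.5, 0.5]
opening: 0.0009
gripper_force: 0.0
```

Run:
```python
from h import *
p=ctrl.snapshot("top"); o=ctrl.get_obs(); print(o["clock"],o["tool_pos"],o["force"])
q=ctrl.snapshot("scene")
f=lambda c:cv2.convertScaleAbs(cv2.resize(c,None,fx=2,fy=2,interpolation=2),alpha=1.6)
cv2.imwrite("pics/end.png",cv2.hconcat([f(p["color"][155:355,200:400,::-1]),f(q["color"][180:380,220:420,::-1])]))
for n in("spare_valve_mid","jar_mid","screwdriver"): print(n,[(np.array(r["xy"])*[640,480]).round() for r in ctrl.boxes_of(q,n)[:1]])
```

```text
28.7833 [0.62954814 0.29263395 0.25009833] [1.59634948 0.76580703 0.48631109]
spare_valve_mid []
jar_mid [array([167., 317.])]
screwdriver [array([161., 229.])]
```

View pics/end.png

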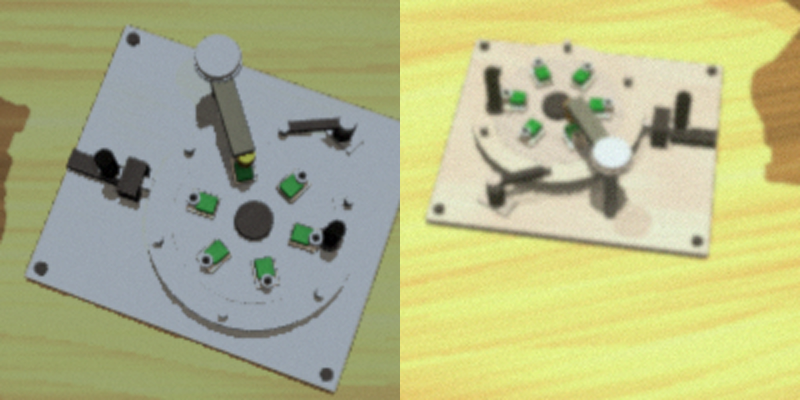

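The picture shows the peg at (284,131) against the pawl tip, a valve under the port, and the knob pushed in at (107,163). The jar and screwdriver have not moved. The arm hides the loose valve, and the gripper never came near it.

Request:
{"op": "send_rows", "data": {"deltas": [[[0,0,0],0],[[0,0,0],0],[[0,0,0],0],[[0,0,0],0],[[0,0,0],0]]}}

```text
clock: 29.4
tool_pos: [0.629, 0.2884, 0.2529]
orientation: [-180.0, 0.0, -109.6]
force: [-0.2, -0.4, -0.0]
opening: 0.0006
gripper_force: 0.0
```

```bash
python3 -c "
from plant import ctrl
print(ctrl.close_job())"
```

```text
the job is handed in; nothing more can be done
None
```

The job is handed in at about 29 s, but `close_job` gave no verdict: the turntable went one peg on (about 20° past the click), was held back on the pawl at roughly 10 N for over a second, then the plunger was pushed home at about 12–13 N and everything released.

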